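# Sleeve the length stop and hold it out at the red mark

## Task

Get the lathe's telescoping length stop ready: slip the middle-sized of the three steel sleeves (the one whose bore suits the pin) down over the brass pin on the stop's nose and let go of it. Then take the stop's black grip block between the fingers so that its orange lock button is squeezed in, pull the stop out until its yellow pointer stands at the red rider on the scale, and finish still holding it there, because a spring pulls it back. Leave the other sleeves and everything else on the bench where they are.

Things in the scene. Friction and masses are not known exactly. Their poses are not given: they have to be found in the camera images.
- gauge: green base of the telescoping length stop, fixed to the bench: plate 400 x 130 x 15 mm with a 36 mm wide outer tube over its rear half (top 59 mm above the bench). Origin under the plate's centre, on the bench; its +x axis is the way the stop extends, +y to the left of that, z up.
- boom: the telescoping arm that slides out of the outer tube along the base's +x, 0 to 135 mm from home; it starts home, held by the lock. Its axes are the base's, its origin lies on the base's origin when home and moves with it. A spring pulls it home with 2.4 N at home to 4 N fully out, plus 0.5 N of friction. It carries, from rear to front: the black grip block, the nose with the pin, and the yellow pointer beside the nose.
- grip (a point): centre of the grip on the arm: 85 mm above the bench, midway between the two faces to be squeezed when the button is fully in. The block stands up from 55 to 105 mm above the bench and is 28 mm long along x; the bare black face lies 15 mm to the +y side of this point, the orange button's face 22 mm to the -y side (15 mm when fully in). Grip it from above, closing along the base's y.
- lock_button (a joint): travel of the orange lock button towards +y, 0 (out, locked) to 0.007 m (fully in); 2 N to start it, about 5 N fully in. It is free from about 5 mm in: its steel tongue then clears the strike plate beside the home position. It springs out when let go. Lock only at home: once pulled out the arm slides freely and, if let go, the spring takes it back until the tongue meets the front of the strike plate, 19 mm short of home; squeeze again to go on from there.
- button_face (a point): centre of the orange button's outer face (24 mm along x, 36 mm high), 82 mm above the bench.
- pin_foot (a point): foot of the brass pin, on its axis, on top of the arm's nose (40 x 40 mm, 54 mm above the bench), 60 mm ahead (+x) of the grip. The pin is 16 mm in diameter and 30 mm tall, its top 8 mm tapered to 8 mm. Axes as the base's.
- pointer (a point): outer tip of the yellow pointer on the arm, 3 mm wide along x, beside the pin on the -y side, 26 mm above the bench.
- rider_mark (a point): middle of the red rider's inner edge; the rider is a 10 mm wide (along x) red clip beside the white scale on the base, at the place to be set, 45 to 115 mm ahead of the pointer's home. Axes as the base's. It stays put.
- sleeve_mid: the middle-sized steel sleeve, the right one: 38 mm outside, 20 mm bore, 40 mm tall, 250 g more or less, standing upright on the plywood board. Origin: centre of its lower end.
- sleeve_small: small look-alike sleeve: 30 mm outside, 14 mm bore (too tight for the pin), 40 mm tall, on the board. Origin: centre of its lower end. Leave alone.
- sleeve_large: large look-alike sleeve: 46 mm outside, 28 mm bore (sloppy on the pin), 40 mm tall, on the board. Origin: centre of its lower end. Leave alone.
- board: plywood board, fixed to the bench, 310 x 110 x 8 mm, on which the three sleeves stand in a row along its long side, about 95 mm apart, in any order. Origin under its centre; x along its length.
- wrench: steel wrench lying on the bench behind the stop. Bystander.
- spray_can: blue and yellow can, 60 mm across, 170 mm tall. Bystander.
- grease_jar: amber jar with a red lid, 64 mm across, 70 mm tall. Bystander.
- gear: dark steel gear with a hub, 74 mm across, 45 mm tall. Bystander.
- vee_block: steel vee block, 60 x 50 x 46 mm. Bystander.
Things that resemble listed ones, but are neither listed nor needed, are in the scene too. Leave any green, pink or purple look-alike of the sleeve_mid alone.

How it is judged:
By the outcome, as a careful person would: the job done as asked, in the order asked, and still so for the second after the job is handed in, while the arm keeps its last pose, push and grip.
It also fails if it takes over 51 s, if anything falls off the work surface, if the arm or the gripper's body presses on something with over 40 N, if the wrist force passes 120 N, or if a joint passes its speed limit or range.

## Robot

A 7-joint arm with a two-finger parallel gripper is mounted at the origin on the work surface. World frame = base frame: x ahead of the robot, y to its left, z up, the work surface at z = 0. Lengths are in m, angles in rad, forces in N, time in s.
With the tool pointing down it reaches from about 0.4 to 0.875 m from the base axis. Payload 19.3 kg.
Tool frame: the origin (TCP) lies at the very end of the fingers, on their centre line; the grasp point (between the pads) lies 19 mm behind it; z points along the fingers, y is the line along which they close (so a half turn about z gives the same grasp; the last joint's range is limited). The gripper opens to 85 mm and grips with 20 to 120 N. Pads are 22 mm wide; open, the fingers measure 114 mm over their backs; the gripper's body (76 mm by 85 mm) begins 54 mm behind the grasp point. The pads swing forward as they close: fully open they stand 13 mm farther back than shut.
Start: joints at [1.118, 0.521, -0.036, 1.599, 0.021, 1.021, -0.113], TCP at [0.233, -0.58, 0.231] pointing down, gripper open.
Joint ranges: [-2.91, 2.91], [-0.3, 2.13], [-1.5, 1.42], [0.17, 2.43], [-1.26, 4.41], [0.16, 1.93], [-2.52, 2.52]. Speed limits (rad/s): [1.89, 1.89, 2.39, 2.39, 3.01, 3.01, 3.01].

## Interface

Orientations are given as [roll, pitch, yaw] about the fixed x, y, z axes, in that order (R = Rz(yaw) Ry(pitch) Rx(roll)).
In Python, from workcell import bot gives the robot as it stands. The module is installed in compiled form; this text tells all that it offers.
- The arm moves only by the tool apply_moves, never from a script. Its arguments are lists of equal length, an entry for each row: "claw": the finger opening in m, from 0 to 0.0854; "xyz": the shift along the tool's x, y, z in m, a list of three; "twist": the turn, a rotation vector about the tool's x, y, z in rad, a list of three. A call has 1 to 20 rows; each row shifts and turns the commanded pose from where the row before left it, along the tool's axes as they then stand; what a row does not reach is not made up. A row lasts 1/10 s, in which the tool goes at most 50 mm and 8.59 degrees, less where a joint would pass 70% of its speed; a pose out of reach is approached as far as the arm can. A call with a gripper value outside its range is refused whole. The fingers move at their own pace and stop on an object; "force" is the grip in N (left out, the last holds). Time passes only in rows, so rows that do not move let the fingers close. It gives the time, the measured TCP pose, the force, the opening and the grip force at its end, in the units of the state.
- bot.observe(): the state, without advancing time (a new reading comes with each control period).
- bot.grab_frame(name): name is "scene" or "top" or "wrist"; returns a dict with "img" (420x560x3 uint8, red, green, blue), "vfov" (degrees; the focal length in pixels is half the picture's height over the tangent of half this angle, whatever the lens; pixels are square), "cx", "cy" (the principal point, pixels), "view" (4x4, takes a point from world to camera coordinates). Camera axes: x right, y up, looking along -z (the intrinsics and any distortion apply to the point x, -y, -z); pixel columns grow to the right and rows downward; lengths in m; the calibration is good to about 2 mm. A picture is of the moment at which its call begins. There is no depth.
- bot.job_done(): hands the job in; it is judged then, once.
Trained networks look in the newest picture that a camera, given by its name, has taken for a name from the list of things; names that differ only in an ending like _2 or _b are one class to them, and where a whole thing is asked for, a point or a joint stands for the part that bears it (a point fixed in the world has none). Each returns a list of dicts, best first, with "score" (0 to 1); they miss things now and then, are a little off and sometimes report something else, mostly with a low value. They report only what shows in the picture. A call takes as long as a camera call. They do not tell look-alikes from the thing itself.
- bot.find_in(camera, query): "position" ([x, y, z] in m, in world coordinates, good to about 4 mm: the middle of the surface that is visible of it).
The state is a dict: "clock": time; "qpos": joint angles; "qd": joint speeds; "joint_efforts": joint torques, N m; "position": TCP position; "tool_rot": TCP orientation; "force": force on the tool from outside, world axes, zero at the start; "moment": the same for the moment, N m; "grip_width": finger opening in m; "finger_force": force on a finger pad.
Only numpy, scipy, OpenCV 4.12 (cv2) and the standard library are available. Lean on these libraries where they do the work, as an engineer would, in place of code of your own. Each camera call takes 0.05 s, during which the arm holds its last target. There are 200 camera calls.

## Working session

There is one attempt and no reset: what is moved stays moved. The work goes in short steps, Python scripts to look and compute and a tool call to move; the robot and the scene stay as the last step left them, time stands still between calls to the robot, and variables do not carry over. Pictures are saved under pics/ and viewed, at most 10 in all, crops included, and the job is handed in when it is done.

Besides the shell and the picture viewer there is one more tool, called after "Request:" by a JSON object that holds its "method" and its "body", one argument or row to a line. apply_moves: Moves the arm, as the interface text tells. Its arguments: {"type":"object","properties":{"claw":{"type":"array"},"xyz":{"type":"array"},"twist":{"type":"array"},"force":{"type":"number"}},"required":["claw","xyz","twist"]}

```bash
mkdir -p pics; cat > h.py <<'E'
from workcell import bot
import numpy as np, cv2
def snap(c,fn=None):
    f=bot.grab_frame(c)
    if fn: cv2.imwrite('pics/'+fn,cv2.cvtColor(f['img'],cv2.COLOR_RGB2BGR))
    return f
def K(f):
    F=210/np.tan(np.radians(f['vfov'])/2); return F
def proj(f,p):
    v=f['view']@np.append(p,1); F=K(f); return np.array([f['cx']+F*v[0]/-v[2], f['cy']-F*v[1]/-v[2]])
def ray(f,u,v,z):
    F=K(f); d=np.array([(u-f['cx'])/F,-(v-f['cy'])/F,-1]); V=np.array(f['view']); R=V[:3,:3]; o=-R.T@V[:3,3]; d=R.T@d
    return o+d*(z-o[2])/d[2]
E
python3 - <<'E'
from h import *
for c in ['top','scene']:
    f=snap(c,c+'1.png'); print(c,{k:(v if k!='view' else np.round(v,4).tolist()) for k,v in f.items() if k!='img'})
    for q in ['gauge','grip','button_face','pin_foot','pointer','rider_mark','sleeve_mid','sleeve_small','sleeve_large','board']:
        for r in bot.find_in(c,q)[:4]:
            print(q,np.round(r['position'],3),round(r['score'],2),np.round(proj(f,r['position'])))
print({k:np.round(v,3) for k,v in bot.observe().items()})
E
```

```text
top {'vfov': 53.09168620311264, 'cx': 281.84172139411214, 'cy': 211.22414593625933, 'view': [[-0.0212, -0.9993, -0.0298, 0.0507], [0.9826, -0.0263, 0.184, -0.5917], [-0.1846, -0.0254, 0.9825, -1.0994], [0.0, 0.0, 0.0, 1.0]]}
gauge [0.533 0.154 0.011] 0.91 [241. 236.]
pin_foot [0.543 0.178 0.052] 0.89 [231. 231.]
pointer [0.546 0.177 0.054] 0.9 [231. 229.]
pointer [0.534 0.155 0.012] 0.43 [241. 236.]
rider_mark [ 0.581 -0.457  0.04 ] 0.52 [461. 212.]
sleeve_mid [ 0.618 -0.189  0.044] 0.69 [363. 201.]
sleeve_mid [ 0.684 -0.401  0.035] 0.69 [437. 177.]
sleeve_mid [ 0.59  -0.292  0.049] 0.59 [402. 209.]
sleeve_mid [ 0.52  -0.196  0.039] 0.52 [368. 236.]
sleeve_small [ 0.405 -0.314  0.046] 0.52 [415. 278.]
sleeve_large [ 0.506 -0.3    0.045] 0.59 [407. 240.]
sleeve_large [0.762 0.085 0.073] 0.44 [263. 151.]
board [ 0.483 -0.306  0.01 ] 0.56 [406. 250.]
board [ 0.769 -0.096  0.012] 0.41 [326. 153.]
board [ 0.583 -0.454  0.041] 0.36 [460. 211.]
board [0.547 0.177 0.051] 0.29 [231. 229.]
scene {'vfov': 57.86511057894801, 'cx': 276.7894355273583, 'cy': 213.82118586615655, 'view': [[0.7124, 0.
[... 712 characters left out ...]
.043] 0.62 [128. 262.]
sleeve_large [ 0.51  -0.298  0.038] 0.76 [159. 282.]
board [ 0.524 -0.319  0.007] 0.67 [158. 296.]
board [ 0.41  -0.32   0.042] 0.39 [128. 261.]
{'clock': np.float64(1.1), 'qpos': array([ 1.118,  0.521, -0.036,  1.599,  0.021,  1.021, -0.113]), 'qd': array([-0.001,  0.001,  0.   , -0.001,  0.002,  0.001, -0.001]), 'joint_efforts': array([-1.0000e-03, -9.2687e+01,  1.9780e+00, -3.7027e+01,  1.8000e-02,
        2.0000e-03, -0.0000e+00]), 'position': array([ 0.233, -0.58 ,  0.231]), 'tool_rot': array([ 3.142, -0.   ,  0.383]), 'force': array([-0.05 ,  1.292,  0.203]), 'moment': array([0.05 , 0.017, 0.005]), 'finger_force': np.float64(0.0), 'grip_width': np.float64(0.086)}
```

View pics/top1.png

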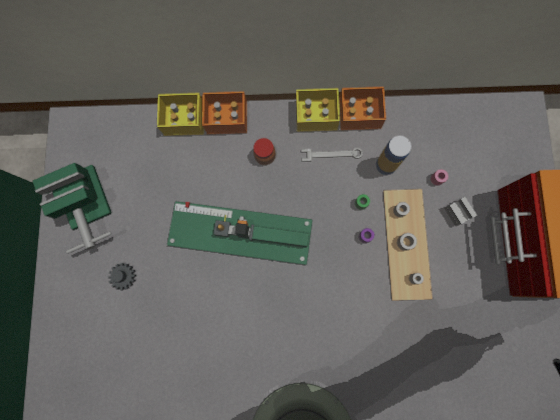

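View pics/scene1.png

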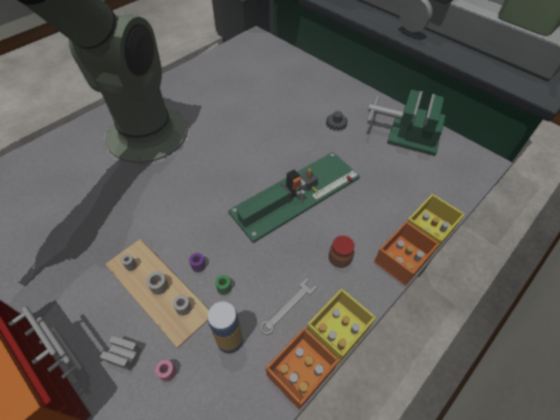

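Candidates for sleeve_mid (top image): board sleeves at (402,209), (407,241), (417,279); and the off-board look-alikes green (363,201), purple (367,236) and pink (441,176). By description it should be the board sleeve of middle size, which I take to be (402,209). I'll check that in a close crop.

```bash
cat > m.py <<'E'
from h import *
f=snap('top'); im=cv2.cvtColor(f['img'],cv2.COLOR_RGB2BGR)
a=cv2.resize(im[185:300,375:440],None,fx=5,fy=5,interpolation=cv2.INTER_CUBIC)
b=cv2.resize(im[195:270,160:240],None,fx=5,fy=5,interpolation=cv2.INTER_CUBIC)
c=np.zeros((600,800,3),np.uint8); c[:575,:325]=a; c[:375,340:740]=b; cv2.imwrite('pics/crop1.png',c)
h=cv2.cvtColor(im,cv2.COLOR_BGR2HSV)
m=cv2.inRange(h,(60,60,30),(95,255,255)); m[:,:150]=0; m[:195]=0; m[:,330:]=0
cs,_=cv2.findContours(m,0,2); cn=max(cs,key=cv2.contourArea)
r=cv2.minAreaRect(cv2.convexHull(cn)); P=cv2.boxPoints(r); W=np.array([ray(f,*p,0.013) for p in P])
print('box',P.round(1).tolist(),W.round(3).tolist(),'ctr',W.mean(0).round(4))
for i in range(2): d=W[i+1]-W[i]; print(np.linalg.norm(d).round(4),np.degrees(np.arctan2(d[1],d[0])).round(2))
m=cv2.inRange(h,(0,150,80),(8,255,255))[195:270,160:330]
ys,xs=np.nonzero(m); print('red',xs.mean()+160,ys.mean()+195,len(xs),ray(f,xs.mean()+160,ys.mean()+195,0.02).round(4))
g=f['img'].astype(int)
for u,v in [(402,209),(407,241),(417,279)]:
    print(ray(f,u,v,0.048).round(4))
E
python3 m.py
```

```text
box [[167.0, 245.5], [173.10000610351562, 200.5], [312.0, 219.3000030517578], [305.8999938964844, 264.29998779296875]] [[0.511, 0.365, 0.013], [0.641, 0.351, 0.013], [0.575, -0.047, 0.013], [0.449, -0.026, 0.013]] ctr [0.5439 0.1607 0.013 ]
0.1307 -6.07
0.4037 -99.3
red 186.72727272727272 204.0909090909091 11 [0.6275 0.3094 0.02  ]
[ 0.5916 -0.2933  0.048 ]
[ 0.5032 -0.3003  0.048 ]
[ 0.4012 -0.319   0.048 ]
```

View pics/crop1.png

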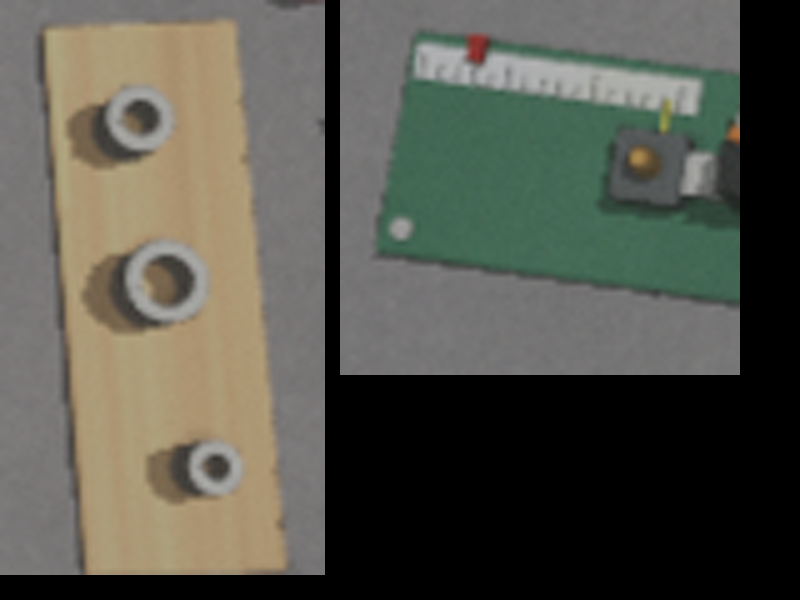

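The crop shows the middle-sized ring at top px (402.8,208.8), with widths of 13.4, 16.6 and 11 px. So sleeve_mid is the board end nearest the can. On the gauge, the pin is near (221,227), the pointer near (225,217) and the rider near (187,204).

Request:
{"method": "apply_moves", "body": {
  "claw": [0.085, 0.085, 0.085, 0.085, 0.085, 0.085, 0.085, 0.085, 0.085, 0.085, 0.085, 0.085, 0.085, 0.085, 0.085],
  "xyz": [
    [0.0205, -0.0318, 0],
    [0.0205, -0.0318, 0],
    [0.0205, -0.0318, 0],
    [0.0205, -0.0318, 0],
    [0.0205, -0.0318, 0],
    [0.0205, -0.0318, 0],
    [0.0205, -0.0318, 0],
    [0.0351, 0.0088, 0],
    [0.0351, 0.0088, 0],
    [0.0351, 0.0088, 0],
    [0.0351, 0.0088, 0],
    [0.0351, 0.0088, 0],
    [0.0351, 0.0088, 0],
    [0.0351, 0.0088, 0],
    [0.0351, 0.0088, 0]
  ],
  "twist": [
    [0, 0, 0],
    [0, 0, 0],
    [0, 0, 0],
    [0, 0, 0],
    [0, 0, 0],
    [0, 0, 0],
    [0, 0, 0],
    [0, 0, 0],
    [0, 0, 0],
    [0, 0, 0],
    [0, 0, 0],
    [0, 0, 0],
    [0, 0, 0],
    [0, 0, 0],
    [0, 0, 0]
  ],
  "force": 30
}}

```text
clock: 2.65
position: [0.5716, -0.2798, 0.2313]
tool_rot: [3.142, 0.0, 0.383]
force: [-0.2, 0.1, -0.3]
grip_width: 0.0851
finger_force: 0.0
```

Request:
{"method": "apply_moves", "body": {
  "claw": [0.06, 0.06, 0.06, 0.06, 0.06, 0.06, 0.06, 0.06, 0.06],
  "xyz": [
    [0, 0, 0],
    [0, 0, 0],
    [0, 0, 0],
    [0, 0, 0],
    [0, 0, 0],
    [0, 0, 0],
    [0, 0, 0],
    [0, 0, 0],
    [0, 0, 0]
  ],
  "twist": [
    [0, 0, -0.132],
    [0, 0, -0.132],
    [0, 0, -0.132],
    [0, 0, -0.132],
    [0, 0, -0.132],
    [0, 0, -0.132],
    [0, 0, -0.132],
    [0, 0, -0.132],
    [0, 0, 0]
  ]
}}

```text
clock: 3.55
position: [0.5701, -0.2803, 0.2312]
tool_rot: [-3.142, -0.0, 1.441]
force: [0.3, -0.7, -0.6]
grip_width: 0.0601
finger_force: 0.0
```

```bash
python3 - <<'E'
from h import *
f=snap('wrist','w1.png'); print(f['vfov'],f['cx'],f['cy'],np.round(f['view'],3).tolist())
for r in bot.find_in('wrist','sleeve_mid')[:4]: print(np.round(r['position'],4),round(r['score'],2),proj(f,r['position']).round())
s=bot.observe(); print(s['position'],s['tool_rot'],s['qpos'].round(2) if hasattr(s['qpos'],'round') else s['qpos'])
E
```

```text
63.55465802196202 281.8654008971847 207.54584239340926 [[0.992, -0.129, 0.0, -0.601], [0.125, 0.958, -0.258, 0.231], [0.033, 0.255, 0.966, -0.327], [0.0, 0.0, 0.0, 1.0]]
[ 0.5251 -0.1944  0.0395] 0.84 [224. 101.]
[ 0.5911 -0.2963  0.0466] 0.79 [306. 198.]
[ 0.6893 -0.3957  0.0341] 0.66 [404. 272.]
[ 0.57008995 -0.28026669  0.23122678] [-3.14150580e+00 -1.75060135e-04  1.43443234e+00] [ 0.64  0.57 -0.42  1.56  0.25  1.07  0.02]
```

View pics/w1.png

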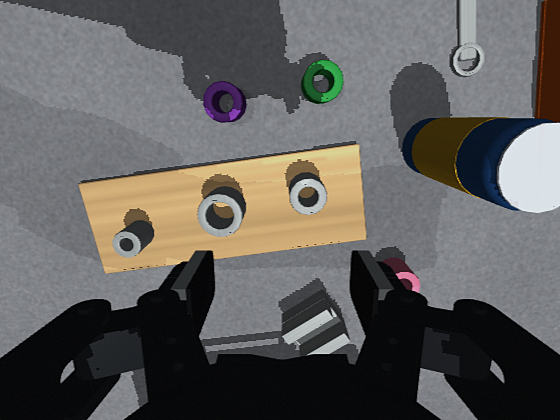

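```bash
cat > w.py <<'E'
from h import *
def tool(dw):
    y=bot.observe()['tool_rot'][2]; c,s=np.cos(y),np.sin(y)
    return np.array([dw[0]*c+dw[1]*s, dw[0]*s-dw[1]*c, -dw[2]])
E
python3 - <<'E'
from w import *
f=snap('wrist'); g=cv2.cvtColor(f['img'],cv2.COLOR_RGB2GRAY)
m=((g>165)*255).astype(np.uint8); m[:,:285]=0;m[:,335:]=0;m[:170]=0;m[225:]=0
hsv=cv2.cvtColor(f['img'],cv2.COLOR_RGB2HSV); m[hsv[...,1]>60]=0
cs,_=cv2.findContours(m,0,2); c=max(cs,key=cv2.contourArea); e=cv2.fitEllipse(c); print(e)
p=ray(f,*e[0],0.048); print('sleeve',p, 'mid-est', ray(f,308,196,.048), 'can', ray(f,410,155,0))
s=np.array(bot.observe()['position']); print(s,tool(np.array([p[0],p[1],0.018])-s))
E
```

```text
((308.0186767578125, 196.105712890625), (34.572086334228516, 34.7725944519043), 0.2679648995399475)
sleeve [ 0.59360118 -0.29422586  0.048     ] mid-est [ 0.59359533 -0.29411663  0.048     ] can [ 0.71246719 -0.27488335  0.        ]
[ 0.57012134 -0.28021754  0.2312408 ] [-0.01069251  0.02516358  0.2132408 ]
```

Request:
{"method": "apply_moves", "body": {
  "claw": [0.06, 0.06, 0.06, 0.06, 0.06, 0.06, 0.06, 0.06, 0.06, 0.06, 0.03, 0.03, 0.03, 0.03, 0.03],
  "xyz": [
    [-0.0115, 0.0245, 0],
    [0, 0, 0.036],
    [0, 0, 0.036],
    [0, 0, 0.036],
    [0, 0, 0.036],
    [0, 0, 0.036],
    [0, 0, 0.011],
    [0, 0, 0.011],
    [0, 0, 0.011],
    [0, 0, 0],
    [0, 0, 0],
    [0, 0, 0],
    [0, 0, 0],
    [0, 0, 0],
    [0, 0, 0]
  ],
  "twist": [
    [0, 0, 0],
    [0, 0, 0],
    [0, 0, 0],
    [0, 0, 0],
    [0, 0, 0],
    [0, 0, 0],
    [0, 0, 0],
    [0, 0, 0],
    [0, 0, 0],
    [0, 0, 0],
    [0, 0, 0],
    [0, 0, 0],
    [0, 0, 0],
    [0, 0, 0],
    [0, 0, 0]
  ],
  "force": 40
}}

```text
clock: 5.2
position: [0.5936, -0.295, 0.0196]
tool_rot: [3.14, 0.0, 1.438]
force: [-1.0, 0.7, 7.6]
grip_width: 0.0365
finger_force: 40.0
```

Request:
{"method": "apply_moves", "body": {
  "claw": [0.03, 0.03, 0.03, 0.03, 0.03, 0.03, 0.03, 0.03, 0.03, 0.03, 0.03, 0.03, 0.03, 0.03, 0.03, 0.03, 0.03, 0.03],
  "xyz": [
    [0, 0, -0.02],
    [0, 0, -0.04],
    [0, 0, -0.045],
    [0, 0, -0.045],
    [0, 0, -0.045],
    [0, 0, -0.035],
    [0.036, -0.0093, 0],
    [0.036, -0.0093, 0],
    [0.036, -0.0093, 0],
    [0.036, -0.0093, 0],
    [0.036, -0.0093, 0],
    [0.036, -0.0093, 0],
    [0.036, -0.0093, 0],
    [0.036, -0.0093, 0],
    [0.036, -0.0093, 0],
    [0.036, -0.0093, 0],
    [0.036, -0.0093, 0],
    [0.036, -0.0093, 0]
  ],
  "twist": [
    [0, 0, 0],
    [0, 0, 0],
    [0, 0, 0],
    [0, 0, 0],
    [0, 0, 0],
    [0, 0, 0],
    [0, 0, 0],
    [0, 0, 0],
    [0, 0, 0],
    [0, 0, 0],
    [0, 0, 0],
    [0, 0, 0],
    [0, 0, 0],
    [0, 0, 0],
    [0, 0, 0],
    [0, 0, 0],
    [0, 0, 0],
    [0, 0, 0]
  ]
}}

```text
clock: 7.0
position: [0.5387, 0.1495, 0.2489]
tool_rot: [3.141, 0.0, 1.439]
force: [1.3, -0.9, -2.2]
grip_width: 0.0369
finger_force: 41.1
```

```bash
python3 - <<'E'
from h import *
f=snap('wrist','w2.png')
for q in ['pin_foot','grip','pointer','rider_mark','sleeve_mid','gauge','button_face']:
  for r in bot.find_in('wrist',q)[:2]: print(q,np.round(r['position'],4),round(r['score'],2),proj(f,r['position']).round())
s=bot.observe(); print(s['position'],s['tool_rot'],s['grip_width'],s['force'])
E
```

```text
pin_foot [0.5467 0.1743 0.0523] 0.59 [287. 158.]
grip [0.5477 0.1734 0.0556] 0.97 [288. 159.]
pointer [0.5433 0.1735 0.0533] 0.73 [284. 159.]
rider_mark [0.6229 0.3049 0.0263] 0.8 [347.  10.]
gauge [0.5536 0.2178 0.0131] 0.71 [288. 113.]
gauge [0.5608 0.1477 0.097 ] 0.3 [307. 191.]
button_face [0.5587 0.1444 0.0992] 0.66 [306. 196.]
[0.53939722 0.14705825 0.24841685] [3.14136428e+00 3.90857762e-04 1.43719753e+00] 0.036309779331717563 [-0.59161994  0.07919106 -3.82457402]
```

View pics/w2.png

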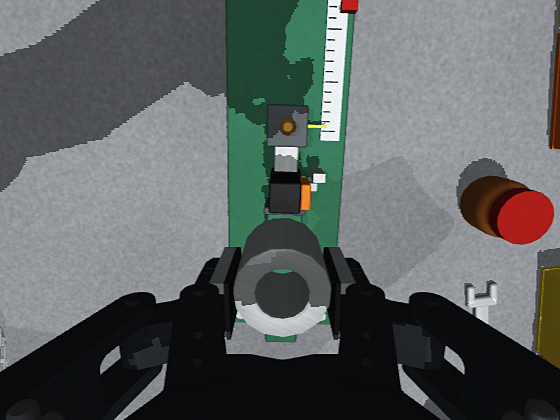

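```bash
cat > g.py <<'E'
from w import *
f=snap('wrist'); im=f['img']; h=cv2.cvtColor(im,cv2.COLOR_RGB2HSV)
m=(cv2.inRange(h,(60,80,20),(95,255,255))>0)
L=[];R=[]
for r in range(30,225,4):
    xs=np.nonzero(m[r,200:380])[0]+200
    if len(xs)>10:
        L.append(ray(f,xs.min()-.5,r,.015)); R.append(ray(f,xs.max()+.5,r,.015))
L=np.array(L);R=np.array(R)
def fit(P):
    vx,vy,x,y=cv2.fitLine(P[:,:2].astype(np.float32),cv2.DIST_HUBER,0,.001,.001).ravel()
    if vy<0: vx,vy=-vx,-vy
    return np.array([x,y]),np.array([vx,vy])
for P in (L,R):
    o,d=fit(P); print('edge yaw',np.degrees(np.arctan2(d[1],d[0])), o)
ol,dl=fit(L); orr,dr=fit(R); d=dl+dr; d/=np.linalg.norm(d); n=np.array([-d[1],d[0]])
print('yaw',np.arctan2(d[1],d[0]),'width',(ol-orr)@n,'centre n',((ol+orr)/2)@n)
def col(lo,hi,roi):
    y0,y1,x0,x1=roi; mm=cv2.inRange(h,lo,hi)[y0:y1,x0:x1]; ys,xs=np.nonzero(mm); return xs+x0,ys+y0
xs,ys=col((12,80,40),(28,255,255),(110,145,272,305)); print('brass px',xs.min(),xs.max(),ys.min(),ys.max(),xs.mean(),ys.mean())
for z in (.069,.08,.084): print(z,ray(f,xs.mean(),ys.mean(),z), ray(f,xs.mean(),ys.mean(),z)[:2]@n)
xs,ys=col((25,120,100),(34,255,255),(110,145,305,335)); print('pointer px',xs.min(),xs.max(),ys.mean(),'tip',ray(f,xs.max(),ys[xs>=xs.max()-3].mean(),.026))
xs,ys=col((5,180,100),(16,255,255),(170,215,295,315)); print('button px',xs.min(),xs.max(),ys.min(),ys.max(),ray(f,xs.max(),ys.mean(),.1))
m2=cv2.inRange(h,(0,170,100),(4,255,255)); ys,xs=np.nonzero(m2[:20,330:370]); print('red px',xs.min()+330,xs.max()+330,ys.min(),ys.max())
v=h[...,2]; nose=(v<110)&(h[...,1]<60)
print('row profile through nose', im[85:150,275].sum(1).tolist()); print('col', im[115,255:325].sum(1).tolist())
E
python3 g.py
```

```text
edge yaw 80.941795 [0.4858398  0.20781976]
edge yaw 80.82289 [0.6130742  0.18865615]
yaw 1.4116633 width 0.12866348 centre n -0.5111014
brass px 278 294 115 132 286.163179916318 123.48535564853556
0.069 [0.55057685 0.20530032 0.069     ] -0.511087997868385
0.08 [0.5504646  0.20551633 0.08      ] -0.5109429370347571
0.084 [0.55042378 0.20559489 0.084     ] -0.5108901876407106
pointer px 307 325 123.5 tip [0.59136762 0.19850296 0.026     ]
button px 300 309 182 207 [0.56233827 0.14266146 0.1       ]
red px 341 356 0 6
row profile through nose [153, 155, 154, 154, 154, 154, 148, 151, 156, 152, 155, 150, 153, 148, 153, 155, 122, 122, 170, 181, 175, 176, 172, 173, 170, 167, 169, 166, 167, 166, 169, 169, 167, 170, 169, 169, 169, 166, 167, 159, 168, 169, 168, 167, 166, 163, 159, 149, 141, 129, 337, 319, 323, 321, 317, 318, 313, 301, 184, 526, 712, 694, 685, 692, 690]
col [148, 149, 151, 151, 151, 147, 148, 147, 152, 155, 112, 122, 158, 173, 174, 169, 172, 172, 171, 172, 169, 164, 171, 171, 169, 171, 173, 179, 159, 147, 143, 131, 136, 134, 154, 167, 168, 156, 142, 267, 316, 309, 308, 314, 310, 310, 311, 308, 310, 316, 296, 222, 236, 254, 253, 248, 250, 249, 274, 280, 279, 282, 275, 277, 264, 225, 697, 743, 723, 719]
```

```bash
python3 - <<'E'
from w import *
f=snap('wrist'); s=bot.observe(); p=np.array(s['position']); print(p,s['tool_rot'])
yaw=1.4117; d=np.array([np.cos(yaw),np.sin(yaw)]); n=np.array([-d[1],d[0]])
im=f['img'].astype(int).sum(2)
col=im[85:150,275]; print(np.abs(np.diff(col)).argsort()[-6:]+85)
for r in (100.5,102.5,143): q=ray(f,275,r,.054); print(r,q,q[:2]@d)
t=snap('top'); 
for z in (.078,.084): q=ray(t,220.6,226.6,z); print('top pin',q,q[:2]@d,q[:2]@n)
print('wrist pin',np.array([.5505,.2055])@d)
g=cv2.cvtColor(f['img'],cv2.COLOR_RGB2GRAY); m=((g>150)*255).astype(np.uint8); m[:230]=0;m[345:]=0;m[:,:232]=0;m[:,332:]=0
cs,_=cv2.findContours(m,0,2); c=max(cs,key=cv2.contourArea); print(cv2.boundingRect(c))
# bore: dark hole inside
pts=c[:,0,:]; low=pts[pts[:,1]>285]; e=cv2.fitEllipse(pts); print(e)
for u,v in (e[0],(283,292)):
    q=ray(f,u,v,p[2]+.0284); print('sleeve rel tool',tool(q-p))
E
```

```text
[0.53937085 0.14732861 0.24836252] [3.14149565e+00 1.79871187e-04 1.43741001e+00]
[102 100 142 144 134 143]
100.5 [0.54292245 0.22764924 0.054     ] 0.3107872591804921
102.5 [0.5426704  0.22584427 0.054     ] 0.3089651605287448
143 [0.53740378 0.1881288  0.054     ] 0.2708916271233207
top pin [0.55096427 0.20143836 0.078     ] 0.2861814342056629 -0.5120929811527176
top pin [0.55003974 0.20039093 0.084     ] 0.28500076773630084 -0.5113460693003343
wrist pin 0.2901182290236178
(236, 303, 90, 34)
((280.85369873046875, 317.8932189941406), (33.33644104003906, 83.5055160522461), 92.16606903076172)
sleeve rel tool [-0.01024492 -0.00110556 -0.0284    ]
sleeve rel tool [ 0.00087064 -0.00028021 -0.0284    ]
```

Request:
{"method": "apply_moves", "body": {
  "claw": [0.03, 0.03, 0.03, 0.03, 0.03, 0.03, 0.03, 0.03, 0.03],
  "xyz": [
    [0, 0, 0],
    [0.029, 0.0009, 0],
    [0.029, 0.0009, 0],
    [0, 0, 0.035],
    [0, 0, 0.035],
    [0, 0, 0.035],
    [0, 0, 0.025],
    [0, 0, 0.0134],
    [0, 0, 0]
  ],
  "twist": [
    [0, 0, 0.026],
    [0, 0, 0],
    [0, 0, 0],
    [0, 0, 0],
    [0, 0, 0],
    [0, 0, 0],
    [0, 0, 0],
    [0, 0, 0],
    [0, 0, 0]
  ]
}}

```text
clock: 8.45
position: [0.5495, 0.2049, 0.1036]
tool_rot: [-3.14, 0.001, 1.412]
force: [-0.1, 0.9, -2.9]
grip_width: 0.0368
finger_force: 41.1
```

```bash
python3 - <<'E'
from h import *
f=snap('wrist'); t=snap('scene')
a=cv2.resize(f['img'][60:360,140:420],(560,600)); b=cv2.resize(t['img'][140:230,255:335],(240,270),interpolation=cv2.INTER_CUBIC)
c=np.zeros((600,800,3),np.uint8); c[:,:560]=a; c[:270,560:]=b; cv2.imwrite('pics/c2.png',c[...,::-1])
s=bot.observe(); print(s['position'],s['tool_rot'],s['force'])
E
```

```text
[0.55062895 0.20541506 0.10587578] [ 3.14075065e+00 -5.74014169e-04  1.41218627e+00] [ 0.07841237  0.13510049 -3.35608927]
```

View pics/c2.png

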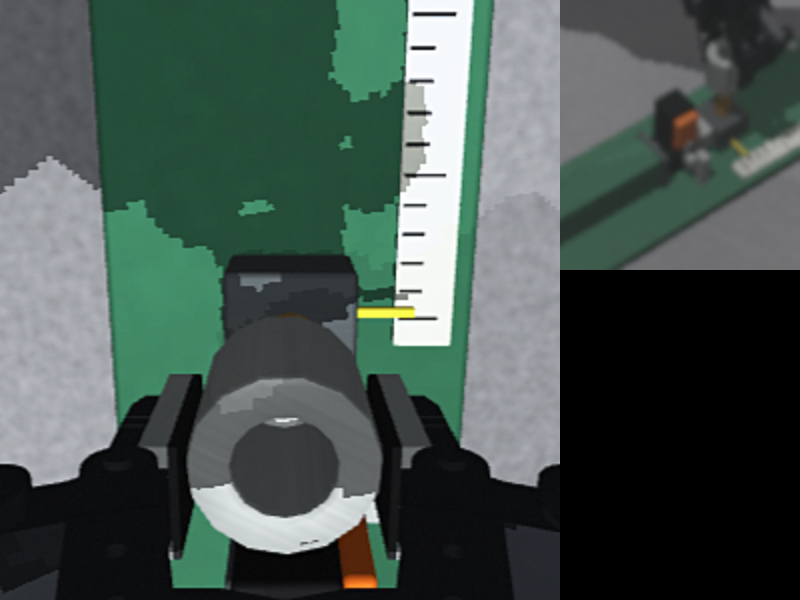

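Request:
{"method": "apply_moves", "body": {
  "claw": [0.03, 0.03, 0.03, 0.03, 0.03, 0.03],
  "xyz": [
    [-0.0007, 0, 0.004],
    [0, 0, 0.004],
    [0, 0, 0.004],
    [0, 0, 0.004],
    [0, 0, 0.004],
    [0, 0, 0]
  ],
  "twist": [
    [0, 0, 0],
    [0, 0, 0],
    [0, 0, 0],
    [0, 0, 0],
    [0, 0, 0],
    [0, 0, 0]
  ]
}}

```text
clock: 9.15
position: [0.5497, 0.2044, 0.0843]
tool_rot: [-3.141, 0.0, 1.413]
force: [-0.5, -0.3, -2.7]
grip_width: 0.0364
finger_force: 41.1
```

Request:
{"method": "apply_moves", "body": {
  "claw": [0.03, 0.03, 0.03, 0.03, 0.03],
  "xyz": [
    [0, 0, 0.005],
    [0, 0, 0.005],
    [0, 0, 0.004],
    [0, 0, 0.003],
    [0, 0, 0]
  ],
  "twist": [
    [0, 0, 0],
    [0, 0, 0],
    [0, 0, 0],
    [0, 0, 0],
    [0, 0, 0]
  ]
}}

```text
clock: 9.65
position: [0.5498, 0.2044, 0.0674]
tool_rot: [-3.141, 0.0, 1.413]
force: [-0.4, 0.8, -2.8]
grip_width: 0.0364
finger_force: 41.1
```

Request:
{"method": "apply_moves", "body": {
  "claw": [0.055, 0.055, 0.055, 0.055, 0.055, 0.055, 0.055, 0.055, 0.055, 0.055],
  "xyz": [
    [0, 0, 0],
    [0, 0, 0],
    [0, 0, 0],
    [0, 0, -0.01],
    [0, 0, -0.03],
    [0, 0, -0.03],
    [0, 0, -0.03],
    [-0.03, 0, -0.015],
    [-0.03, 0, 0],
    [0, 0, 0]
  ],
  "twist": [
    [0, 0, 0],
    [0, 0, 0],
    [0, 0, 0],
    [0, 0, 0],
    [0, 0, 0],
    [0, 0, 0],
    [0, 0, 0],
    [0, 0, 0],
    [0, 0, 0],
    [0, 0, 0]
  ]
}}

```text
clock: 10.65
position: [0.5407, 0.1412, 0.1841]
tool_rot: [3.14, 0.002, 1.409]
force: [-0.5, 0.5, 0.0]
grip_width: 0.0553
finger_force: 0.0
```

```bash
python3 - <<'E'
from h import *
f=snap('wrist'); t=snap('scene')
a=cv2.resize(f['img'][0:300,140:420],(560,600)); b=cv2.resize(t['img'][140:230,255:335],(240,270),interpolation=cv2.INTER_CUBIC)
c=np.zeros((600,800,3),np.uint8); c[:,:560]=a; c[:270,560:]=b; cv2.imwrite('pics/c3.png',c[...,::-1])
s=bot.observe(); print(s['position'],s['tool_rot'],s['force'])
for q in ['grip','button_face','sleeve_mid','pointer']:
  for r in bot.find_in('wrist',q)[:2]: print(q,np.round(r['position'],4),round(r['score'],2),proj(f,r['position']).round())
E
```

```text
[0.54074311 0.14483187 0.18373778] [ 3.14074503e+00 -2.73155602e-04  1.41157510e+00] [ 0.6289172   0.28985107 -0.69666489]
grip [0.5509 0.1616 0.0825] 0.63 [292. 178.]
button_face [0.5595 0.1464 0.0997] 0.71 [308. 201.]
sleeve_mid [0.5453 0.2086 0.0976] 0.86 [273. 113.]
pointer [0.5429 0.1579 0.0817] 0.98 [282. 184.]
```

View pics/c3.png

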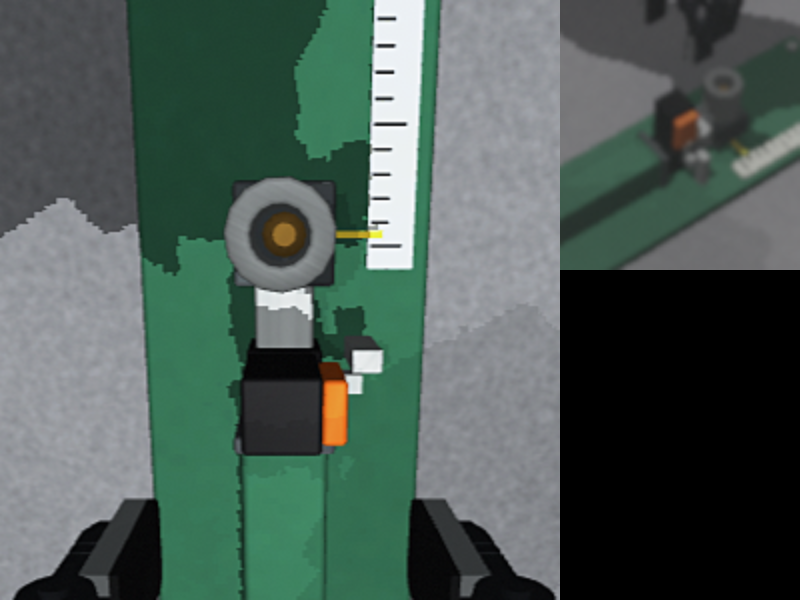

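Pin and sleeve check out: the sleeve sits over the pin, with brass visible in the bore at crop (284,235). The TCP is over the grip, so I'm going down.

Request:
{"method": "apply_moves", "body": {
  "claw": [0.06, 0.06, 0.06, 0.06, 0.06, 0.06, 0.06, 0.025, 0.025, 0.025, 0.025, 0.025, 0.025],
  "xyz": [
    [0, 0, 0],
    [0, 0, 0.03],
    [0, 0, 0.03],
    [0, 0, 0.02],
    [0, 0, 0.018],
    [0, 0, 0.016],
    [0, 0, 0],
    [0, 0, 0],
    [0, 0, 0],
    [0, 0, 0],
    [0, 0, 0],
    [0, 0, 0],
    [0, 0, 0]
  ],
  "twist": [
    [0, 0, 0],
    [0, 0, 0],
    [0, 0, 0],
    [0, 0, 0],
    [0, 0, 0],
    [0, 0, 0],
    [0, 0, 0],
    [0, 0, 0],
    [0, 0, 0],
    [0, 0, 0],
    [0, 0, 0],
    [0, 0, 0],
    [0, 0, 0]
  ],
  "force": 40
}}

```text
clock: 12.25
position: [0.5409, 0.1457, 0.0703]
tool_rot: [3.14, -0.001, 1.413]
force: [-5.9, -0.2, 11.3]
grip_width: 0.0277
finger_force: 40.1
```

```bash
cat > r.py <<'E'
from h import *
import sys
f=snap('wrist'); cv2.imwrite('pics/'+sys.argv[1],cv2.resize(f['img'][:300,140:420],(560,600))[...,::-1])
s=bot.observe(); print(s['position'],s['tool_rot'],s['force'],s['grip_width'])
h=cv2.cvtColor(f['img'],cv2.COLOR_RGB2HSV)
yaw=1.4117; d=np.array([np.cos(yaw),np.sin(yaw)]); n=np.array([-d[1],d[0]])
def blob(lo,hi,amin,z,name):
    k,l,st,c=cv2.connectedComponentsWithStats(cv2.inRange(h[:300],lo,hi))
    for i in range(1,k):
        if st[i,4]>=amin:
            q=ray(f,*c[i],z); lo_=ray(f,c[i][0],st[i,1]+st[i,3]-.5,z); hi_=ray(f,c[i][0],st[i,1]-.5,z)
            print(name,st[i].tolist(),'d',round(q[:2]@d,4),'n',round(q[:2]@n,4),'range',round(lo_[:2]@d,4),round(hi_[:2]@d,4))
blob((26,120,90),(34,255,255),8,.026,'pointer'); blob((0,170,80),(4,255,255),8,.026,'red26'); blob((0,170,80),(4,255,255),8,.02,'red20')
E
python3 r.py c4.png
```

```text
[0.54089755 0.14567326 0.07032867] [ 3.14014819e+00 -7.32288702e-04  1.41278654e+00] [-5.72706636 -0.22515184 10.94280368] 0.027853785401186878
pointer [335, 124, 28, 6, 152] d 0.2898 n -0.5465 range 0.2881 0.2912
```

View pics/c4.png

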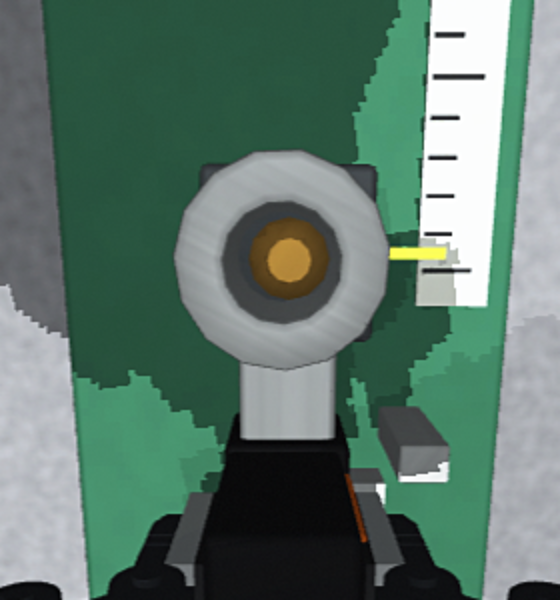

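The sleeve is seated and the button is squeezed in (width 27.8, matching the same −1.5 mm bias seen on the sleeve). Now pulling most of the way.

Request:
{"method": "apply_moves", "body": {
  "claw": [0.025, 0.025, 0.025, 0.025, 0.025, 0.025, 0.025, 0.025, 0.025],
  "xyz": [
    [0.004, 0, 0],
    [0.008, 0, 0],
    [0.012, 0, 0],
    [0.014, 0, 0],
    [0.014, 0, 0],
    [0.014, 0, 0],
    [0.01, 0, 0],
    [0.004, 0, 0],
    [0, 0, 0]
  ],
  "twist": [
    [0, 0, 0],
    [0, 0, 0],
    [0, 0, 0],
    [0, 0, 0],
    [0, 0, 0],
    [0, 0, 0],
    [0, 0, 0],
    [0, 0, 0],
    [0, 0, 0]
  ]
}}

```text
clock: 13.2
position: [0.5537, 0.2251, 0.0704]
tool_rot: [3.14, -0.001, 1.413]
force: [-4.5, -2.1, 10.1]
grip_width: 0.0276
finger_force: 41.9
```

```bash
python3 r.py c5.png
```

```text
[0.55364424 0.2247084  0.07034952] [ 3.14000545e+00 -6.73040684e-04  1.41293123e+00] [-4.2946603  -1.47106807  9.58678264] 0.027808045984849726
pointer [335, 124, 28, 6, 153] d 0.3702 n -0.5462 range 0.3685 0.3717
red26 [380, 48, 32, 21, 629] d 0.4046 n -0.5686 range 0.3995 0.4095
red20 [380, 48, 32, 21, 629] d 0.4055 n -0.5705 range 0.4002 0.4106
```

View pics/c5.png

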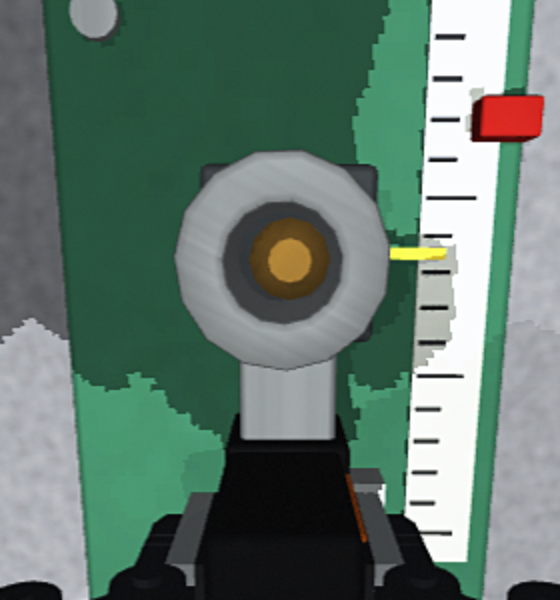

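Request:
{"method": "apply_moves", "body": {
  "claw": [0.025, 0.025, 0.025, 0.025, 0.025, 0.025],
  "xyz": [
    [0.006, 0, 0],
    [0.01, 0, 0],
    [0.01, 0, 0],
    [0.006, 0, 0],
    [0.002, 0, 0],
    [0, 0, 0]
  ],
  "twist": [
    [0, 0, 0],
    [0, 0, 0],
    [0, 0, 0],
    [0, 0, 0],
    [0, 0, 0],
    [0, 0, 0]
  ]
}}

```text
clock: 13.85
position: [0.5591, 0.2582, 0.0704]
tool_rot: [3.14, -0.001, 1.413]
force: [-4.0, -3.0, 9.2]
grip_width: 0.0282
finger_force: 41.6
```

```bash
python3 r.py c6.png
```

```text
[0.55903938 0.25801285 0.07035968] [ 3.14002305e+00 -5.49049098e-04  1.41263857e+00] [-4.72388209 -2.43545279  9.17296014] 0.027889409598104233
pointer [335, 124, 29, 6, 143] d 0.4038 n -0.5463 range 0.402 0.4052
red26 [375, 116, 30, 19, 553] d 0.4044 n -0.5687 range 0.3994 0.4094
red20 [375, 116, 30, 19, 553] d 0.4043 n -0.5705 range 0.3991 0.4094
```

View pics/c6.png

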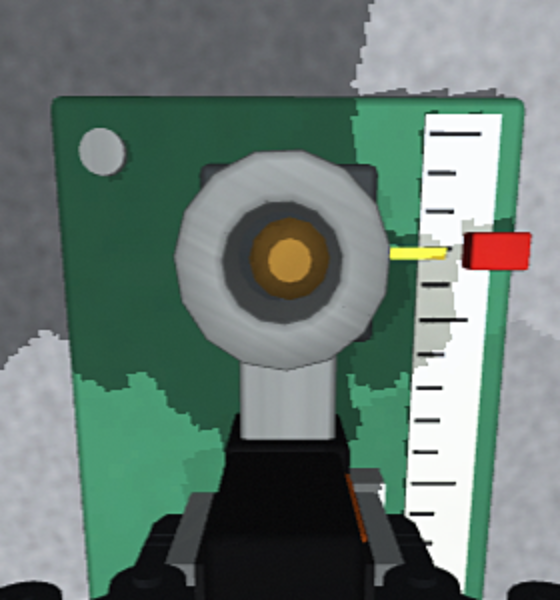

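The pointer lines up with the red rider to within about 0.7 mm, so I'll nudge it forward and let it settle.

Request:
{"method": "apply_moves", "body": {
  "claw": [0.025, 0.025, 0.025, 0.025],
  "xyz": [
    [0.0007, 0, 0],
    [0, 0, 0],
    [0, 0, 0],
    [0, 0, 0]
  ],
  "twist": [
    [0, 0, 0],
    [0, 0, 0],
    [0, 0, 0],
    [0, 0, 0]
  ]
}}

```text
clock: 14.3
position: [0.5591, 0.2585, 0.0704]
tool_rot: [3.14, -0.0, 1.412]
force: [-4.4, -2.3, 7.8]
grip_width: 0.0279
finger_force: 41.7
```

```bash
python3 r.py c7.png && python3 -c "
from workcell import bot
print(bot.job_done())"
```

```text
[0.55910628 0.2584725  0.07035435] [ 3.14010405e+00 -4.36685708e-04  1.41249153e+00] [-4.04796821 -3.20945137  8.14432454] 0.02783954600505285
pointer [335, 124, 29, 6, 147] d 0.4041 n -0.5465 range 0.4023 0.4055
red26 [375, 117, 30, 19, 541] d 0.4043 n -0.5687 range 0.3991 0.4091
red20 [375, 117, 30, 19, 541] d 0.4041 n -0.5705 range 0.3988 0.4091
the job is handed in; nothing more can be done
None
```

The job is handed in at about 14.4 s of the 51 s allowed: the middle sleeve is on the pin and released, and the stop is held by its squeezed grip with the pointer within about 0.3 mm of the red rider by the wrist camera; no verdict came back.

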